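# Take the depth of a blind hole with a depth gauge

## Robot

A 6-joint arm with a two-finger parallel gripper is mounted at the origin on the work surface; the furniture and walls round the work are solid. World frame = base frame: x ahead of the robot, y to its left, z up, the work surface at z = 0. Lengths are in m, angles in rad, forces in N, time in s.
With the tool pointing down it reaches from about 0.3 to 0.75 m from the base axis. Payload 8.5 kg.
Tool frame: the origin (TCP) lies on the centre line of the jaws, within the pads' length; the fingertips stand 17 mm ahead of it and the grasp point (between the pads) lies 2 mm behind it; z points along the fingers, y is the line along which they close (so a half turn about z gives the same grasp; the last joint's range is limited). The gripper opens to 85 mm and grips with 20 to 120 N. Pads are 22 mm wide; open, the fingers measure 114 mm over their backs; the gripper's body (76 mm by 85 mm) begins 54 mm behind the grasp point. The pads swing forward as they close: fully open they stand 13 mm farther back than shut.
Start: joints at [0.925, 0.381, 1.297, -0, 1.464, -0.215], TCP at [0.23, 0.5, 0.248] pointing down, gripper open.
Joint ranges: [-3.11, 3.11], [-0.89, 2.33], [0.22, 2.48], [-1.42, 4.56], [0.17, 2.85], [-2.88, 2.88]. Speed limits (rad/s): [2.39, 2.39, 3.14, 3.14, 3.14, 3.14].

## Interface

Orientations are given as a rotation vector (axis times angle).
In Python, from plant import monitor, eyes, robot gives the robot as it stands.
- The arm moves only by the tool step_arm, never from a script. Its argument "increments" is a list of rows, each a list of 3 entries, a list of its own where there are three numbers: the opening, from 0 (shut) to 1 (fully open), then the shift along the world's x, y, z in m, then the turn, a rotation vector about the world's x, y, z in degrees. A call has 1 to 12 rows; each row shifts and turns the commanded pose from where the row before left it; what a row does not reach is not made up. A row lasts 1/10 s, in which the tool goes at most 50 mm and 8.59 degrees, less where a joint would pass 70% of its speed; a pose out of reach is approached as far as the arm can. A call is refused whole if a number of a shift passes 0.05 or a number of a turn 8.59, either way. A call with a gripper value outside its range is refused whole. The fingers move at their own pace and stop on an object; "newtons" is the grip in N (left out, the last holds). Time passes only in rows, so rows that do not move let the fingers close. It gives the time, the measured TCP pose, the force, the opening and the grip force at its end, in the units of the state.
- monitor.read_state(): the state, without advancing time (a new reading comes with each control period).
- eyes.snapshot(name): name is "side" or "top"; returns a dict with "frame" (384x512x3 uint8, red, green, blue), "range_z" (384x512 float32, m along the optical axis (not along the pixel's ray), 0 where there is no reading), "camera_matrix" (3x3 intrinsics, pixels), "origin" and "orientation" of the camera in the world. Camera axes: x right, y down, z forward; pixel columns grow to the right and rows downward; lengths in m; the calibration is good to about 2 mm. A picture is of the moment at which its call begins.
- robot.hand_in(): hands the job in; it is judged then, once.
The state is a dict: "t": time; "q": joint angles; "joint_velocities": joint speeds; "effort": joint torques, N m; "position": TCP position; "eef_rot": TCP orientation; "contact_force": force on the tool from outside, world axes, zero at the start; "moment": the same for the moment, N m; "opening": finger opening in m; "gripper_force": force on a finger pad.
Only numpy, scipy, OpenCV 4.12 (cv2) and the standard library are available. Lean on these libraries where they do the work, as an engineer would, in place of code of your own. Each camera call takes 0.05 s, during which the arm holds its last target. There are 200 camera calls.

## Task

Take the depth of the blind hole in the middle of the steel block: lift the depth gauge out of its wooden holder by its head, lower the rod into the hole until it bottoms out, and press the head down against the bottom for a second with about 10 N, with the stop bar still clear of the block. Then slide the stop bar down the rod until it lies flat on the block, hold it down there with about 10 N for a second, and let go, leaving the gauge standing in the hole. Never push on the block with more than 25 N, and leave the pattern weight, the wax block and the bobbin where they are.

Things in the scene. Friction and masses are not known exactly. Their poses are not given: they have to be found in the camera images.
- depth_rod: Depth gauge, loose, about 140 g, starts upright in the holder. Steel rod 10 mm in diameter, 86 mm from tip to top; origin at the tip (2 mm chamfer), z up along the rod. Black scale rings every 5 mm. Its head, a round knurled grip 16 mm in diameter, takes the top 21 mm (65 to 86 mm from the tip). The stop bar slides on the rod below the head.
- head_center (a point): Middle of the gauge's head, on the rod's axis, 75.5 mm above the tip, 10.5 mm below its top.
- rod_tip (a point): Lower end of the gauge's rod, on its axis.
- stop_bar: The gauge's stop: steel bar 70 mm long (its y), 14 mm deep (x), 8 mm thick, with a hub 17 mm wide, 10 mm high in its middle on the rod; cannot turn on it. Origin on the rod's axis in the bar's underside. Stays by friction (slides at 2.5 N); starts with its underside 46 to 52 mm above the tip, slides down to 22 mm. Push both wings down from above, either side of the head.
- die_block: Fixed steel block 84 x 84 mm, 60 mm high, with two low bolted feet (each to 62 mm from the centre along its x, 9 mm high, bolt heads to 15 mm). Origin under its centre, on the table. In the middle of its top the blind hole; two 6.5 mm dowel holes near opposite corners are too small for the rod.
- bore_mouth (a point): Centre of the blind hole's mouth in the block's top face, 60 mm above the table. z up. The hole is 12 mm in diameter, upright, with a 2 mm chamfer; its depth is unknown, between 26 and 42 mm, and its bottom is hard, so it must be found by feel.
- gauge_holder: Fixed wooden holder 64 x 64 mm, 45 mm high; origin under its centre. Its upright hole is 13 mm in diameter and 40 mm deep; the gauge stands in it.
- holder_mouth (a point): Centre of the holder's hole in its top face, 45 mm above the table.
- pattern_weight_1: Bystander: loose round steel weight, 50 mm in diameter, 24 mm high; origin under its centre.
- wax_block: Bystander: loose yellow wax block 30 x 46 x 19 mm; origin under its centre.
- bobbin_0: Bystander: loose bobbin of red thread, 25 mm in diameter, 12 mm high; origin under its centre.
Mind the look-alikes: they are no part of the job. What is shaped like the depth_rod but green or purple is not meant.

How it is judged:
On the way, in this order (a step that is already met when the one before it is completed fails the run):
1. the rod is in the block's hole, pressed on its bottom with 5 to 25 N for 0.5 s by the head, the stop bar still at least 2 mm above the block (z of rod_tip in the frame of bore_mouth below -0.022 m and horizontal distance between rod_tip and bore_mouth below 0.004 m and z of stop_bar in the frame of bore_mouth above 0.002 m and contact force between depth_rod and die_block above 5 N), for 0.5 s.
2. the stop bar lies on the block's top and is pressed down on it with 4 to 25 N for 0.5 s, the gauge upright in the hole (z of rod_tip in the frame of bore_mouth below -0.022 m and horizontal distance between rod_tip and bore_mouth below 0.004 m and z of stop_bar in the frame of bore_mouth between -0.0015 and 0.0015 m and angle between depth_rod's own z axis and vertical below 0.06 rad and contact force between stop_bar and die_block above 4 N), for 0.5 s.
At the end, for the whole second after the job is handed in: the gauge stands by itself in the block's hole, its tip more than 22 mm below the mouth and within 4 mm of its axis, upright within 0.06 rad, the stop bar's underside within 1.5 mm of the block's top, released and at rest (z of rod_tip in the frame of bore_mouth below -0.022 m and horizontal distance between rod_tip and bore_mouth below 0.004 m and z of stop_bar in the frame of bore_mouth between -0.0015 and 0.0015 m and angle between depth_rod's own z axis and vertical below 0.06 rad and linear speed of depth_rod below 0.02 m/s and contact force between depth_rod and the fingers below 0.05 N); the robot touches nothing.
It fails at once if the gauge pushes on the block with more than 25 N (contact force between depth_rod and die_block above 25 N).
It fails at once if the pattern weight is moved by more than 15 mm (distance of pattern_weight_1 from where it was at the start of the episode above 0.015 m).
It fails at once if the wax block is moved by more than 15 mm (distance of wax_block from where it was at the start of the episode above 0.015 m).
It fails at once if the bobbin is moved by more than 15 mm (distance of bobbin_0 from where it was at the start of the episode above 0.015 m).
It also fails if it takes over 64 s, if anything falls off the work surface, if the arm or the gripper's body presses on something with over 40 N, if the wrist force passes 120 N, or if a joint passes its speed limit or range.

## Working session

There is one attempt and no reset: what is moved stays moved. The work goes in short steps, Python scripts to look and compute and a tool call to move; the robot and the scene stay as the last step left them, time stands still between calls to the robot, and variables do not carry over. Pictures are saved under pics/ and viewed, at most 10 in all, crops included, and the job is handed in when it is done.

Besides the shell and the picture viewer there is one more tool, called after "Request:" by a JSON object that holds its "api" and its "payload", one argument or row to a line. step_arm: Moves the arm, as the interface text tells. Its arguments: {"type":"object","properties":{"increments":{"type":"array","items":{"type":"array"}},"newtons":{"type":"number"}},"required":["increments"]}

```bash
mkdir -p pics
cat > h.py <<'E'
import numpy as np,cv2
from scipy.spatial.transform import Rotation as R
from plant import monitor,eyes,robot
def snap(n):
    s=eyes.snapshot(n); K=np.array(s["camera_matrix"]); o=np.array(s["orientation"])
    Rm=o if o.shape==(3,3) else (R.from_rotvec(o).as_matrix() if o.size==3 else R.from_quat(o).as_matrix())
    z=s["range_z"]; v,u=np.mgrid[:z.shape[0],:z.shape[1]]
    P=np.stack([(u-K[0,2])*z/K[0,0],(v-K[1,2])*z/K[1,1],z],-1)@Rm.T+np.array(s["origin"])
    P[z==0]=np.nan
    return s,P
def save(n,im,f=1):
    cv2.imwrite("pics/"+n,cv2.cvtColor(cv2.resize(im,None,fx=f,fy=f,interpolation=cv2.INTER_CUBIC),cv2.COLOR_RGB2BGR))
E
python3 - <<'E'
from h import *
for n in("top","side"):
    s,P=snap(n); np.savez(n+".npz",P=P,f=s["frame"]); save(n+"0.png",s["frame"],1.5)
    print(n,s["origin"],s["orientation"],s["camera_matrix"])
print(monitor.read_state())
E
```

```text
top [ 0.38050248 -0.05106071  1.18237582] [-2.13665071  2.18948267 -0.10747814] [[427.1241619    0.         260.72647613]
 [  0.         427.1241619  191.37069562]
 [  0.           0.           1.        ]]
side [0.4618787  0.96348671 0.92776295] [-0.02860445  2.8192962  -1.32769465] [[427.46430308   0.         261.3661917 ]
 [  0.         427.46430308 188.57243781]
 [  0.           0.           1.        ]]
{'t': 0.1, 'q': array([ 9.24719203e-01,  3.81169406e-01,  1.29812604e+00,  7.82809547e-06,
        1.46362306e+00, -2.15287316e-01]), 'joint_velocities': array([-0.00216124, -0.00171448, -0.00162655,  0.00040307,  0.00117819,
        0.00026629]), 'effort': array([ 4.60416850e-03, -4.49214292e+01, -2.31656277e+01, -8.79709523e-05,
        3.70666443e-03, -1.30505688e-05]), 'position': array([0.22952778, 0.49956701, 0.24777148]), 'eef_rot': array([-6.71344077e-01, -3.06844845e+00,  1.88701713e-03]), 'contact_force': array([-0.19720668,  0.28641296,  0.26775726]), 'moment': array([ 0.01902884, -0.00161592, -0.02253308]), 'gripper_force': 0.0, 'opening': 0.0851954662782152}
```

View pics/top0.png

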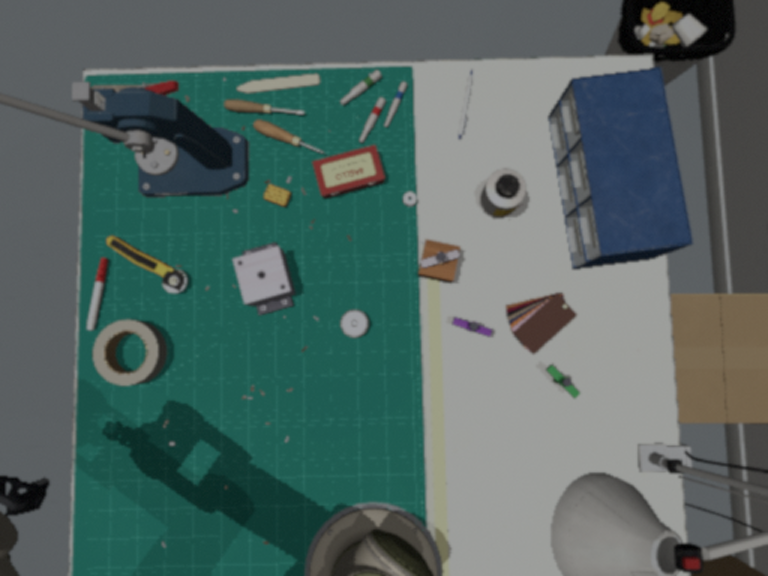

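View pics/side0.png

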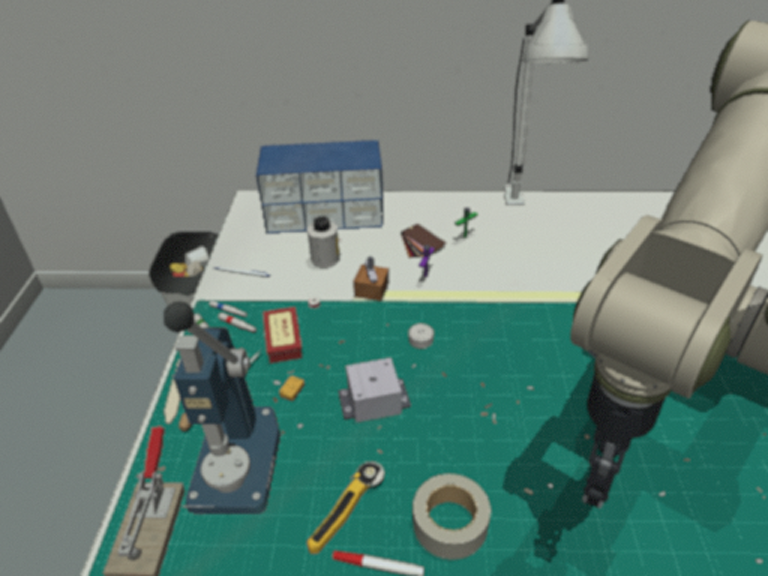

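Top view: the holder with the steel gauge is at (440,258), the purple look-alike at (472,326) and the green one at (563,380). The steel block is at (262,275). The gauge meant is the grey one standing in the wooden holder. I'll confirm it in a crop while measuring.

Run:
```python
from h import *
d=np.load("top.npz");P=d["P"];f=d["f"]
a=cv2.resize(f[150:220,265:335],(420,420),interpolation=cv2.INTER_CUBIC);b=cv2.resize(f[150:220,140:210],(380,420),interpolation=cv2.INTER_CUBIC)
save("crop1.png",np.hstack([a,b]))
Z=P[...,2]
def comp(name,r,lo,hi,P=P):
    v0,v1,u0,u1=r;m=np.zeros(P.shape[:2],bool);m[v0:v1,u0:u1]=True
    m&=(P[...,2]>lo)&(P[...,2]<hi);q=P[m]
    if len(q)<4: print(name,len(q));return
    rc=cv2.minAreaRect((q[:,:2]*1000).astype(np.float32))
    print(name,len(q),"mean",q.mean(0).round(4),"rect c",np.round(rc[0],1),np.round(rc[1],1),round(rc[2],1))
g=(150,220,265,335)
comp("head",g,.08,.1);comp("bar",g,.054,.075);comp("holder",g,.035,.049)
b=(150,220,140,210);comp("block",b,.054,.066)
print("Z head\n",(Z[163:182,278:312:1]*1000).round(0).astype(int))
# hole centre in block by darkness
gr=cv2.cvtColor(f,cv2.COLOR_RGB2GRAY)[172:194,164:186]
print(gr[4:18,2:20])
d=np.load("side.npz");P=d["P"]
print("side"); comp("head",(165,200,225,270),.078,.1,P);comp("bar",(165,200,225,270),.054,.072,P);comp("block",(230,285,220,280),.054,.066,P)
```

```text
head 56 mean [ 0.4997 -0.1521  0.0863] rect c [ 489.4 -156.1] [146.3  14.7] 23.0
bar 174 mean [ 0.5096 -0.1445  0.0586] rect c [ 485.3 -154.4] [157.1  69.2] 20.3
holder 413 mean [ 0.5488 -0.13    0.0437] rect c [ 550.2 -130.5] [63.9 63.9] 77.1
block 969 mean [0.5289 0.186  0.0591] rect c [529.2 186.4] [85.1 84.7] 14.8
Z head
 [[                  -5                   -3                   -3
                    -5                   -8                   47
                    42                   45                   42
                    43                   40                   41
                    43                   39                   44
                    46                   43                   41
                    41                   43                   42
                    45                   46                   44
                    45                   -5                   -2
                    -8                   -1                   -8
                    -8                   -5                   -7
                    -9]
 [                   5           
[... 13918 characters left out ...]
3 152 154 154 155 154 155]
 [155 155 155 155 154 148 133 113 105 114 135 150 154 154 154 154 155 155]
 [155 155 155 155 155 154 149 143 141 145 151 153 154 155 154 154 154 154]
 [155 155 155 155 155 155 154 154 153 153 155 154 155 155 155 155 155 155]
 [154 155 155 155 155 155 155 156 155 155 155 154 155 155 155 155 155 156]
 [155 155 155 155 156 155 156 155 155 155 155 155 155 155 156 156 156 155]]
side
head 29 mean [ 0.5512 -0.1289  0.0872] rect c [ 550.8 -130.4] [13.3 17.2] 1.0
bar 54 mean [ 0.5505 -0.1206  0.0618] rect c [ 551.3 -128.7] [15.1 73.8] 14.4
block 788 mean [0.5306 0.1884 0.0612] rect c [530.6 185.7] [84.5 90.4] 14.4<stdin>:15: RuntimeWarning: invalid value encountered in cast
```

View pics/crop1.png

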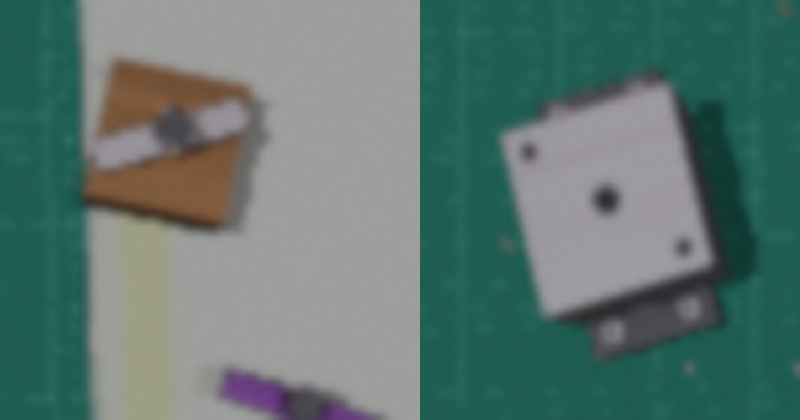

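Crop: on the left the grey gauge stands in the wooden holder, head at crop (175,125), with the purple look-alike at the lower right. On the right is the block, with its hole at crop (605,200). The grey one in the holder is the gauge meant.

```bash
cat >> h.py <<'E'
def ray(s,u,v,z):
    K=np.array(s["camera_matrix"]);Rm=R.from_rotvec(s["orientation"]).as_matrix();o=np.array(s["origin"])
    d=Rm@np.array([(u-K[0,2])/K[0,0],(v-K[1,2])/K[1,1],1]);return o+d*(z-o[2])/d[2]
def dark(s,v0,v1,u0,u1,bg,z):
    g=cv2.cvtColor(s["frame"],cv2.COLOR_RGB2GRAY)[v0:v1,u0:u1].astype(float)
    w=np.clip(bg-g,0,None);v,u=np.mgrid[v0:v1,u0:u1];c=(u*w).sum()/w.sum(),(v*w).sum()/w.sum()
    return c,ray(s,*c,z)
E
python3 - <<'E'
from h import *
for n,br,hr in(("top",(177,190,167,182),(150,188,280,310)),("side",(246,260,240,258),(165,200,225,270))):
    s,P=snap(n)
    c,p=dark(s,*br,148,.06);print(n,"bore",np.round(c,1),p.round(4))
    q=P[hr[0]:hr[1],hr[2]:hr[3]].reshape(-1,3);q=q[np.linalg.norm(q[:,:2]-[.55,-.13],axis=1)<.045]
    h=q[q[:,2]>.085];print("head",len(h),h.mean(0).round(4),((h.max(0)+h.min(0))/2).round(4))
    b=q[(q[:,2]>.053)&(q[:,2]<.067)];rc=cv2.minAreaRect((b[:,:2]*1000).astype(np.float32))
    vx,vy,_,_=cv2.fitLine((b[:,:2]*1000).astype(np.float32),cv2.DIST_HUBER,0,.01,.01).ravel()
    print("bar",rc,np.degrees(np.arctan2(vy,vx)),np.median(b[:,2]))
st=monitor.read_state();M=R.from_rotvec(st["eef_rot"]).as_matrix();print(M.round(3),"yaw of jaw y",np.degrees(np.arctan2(M[1,1],M[0,1])))
E
```

```text
top bore [173.9 182.8] [0.5292 0.1855 0.06  ]
head 31 [ 0.5497 -0.1307  0.0894] [ 0.5496 -0.1306  0.09  ]
bar ((548.6199951171875, -130.99513244628906), (17.05400276184082, 69.09382629394531), 15.406599998474121) -74.64795 0.0589610257154245
side bore [248.2 252.4] [0.5318 0.1844 0.06  ]
head 19 [ 0.5515 -0.1294  0.0909] [ 0.5509 -0.131   0.0907]
bar ((550.4170532226562, -130.05245971679688), (17.90557289123535, 71.88404083251953), 14.19583511352539) -71.60948 0.06223770698293074
[[-0.909  0.418 -0.001]
 [ 0.418  0.909 -0.001]
 [ 0.    -0.001 -1.   ]] yaw of jaw y 65.3158885102014
```

Request:
{"api": "step_arm", "payload": {
  "increments": [
    [1,[0.02,-0.0394,0],[0,0,2.5]],
    [1,[0.02,-0.0394,0],[0,0,2.5]],
    [1,[0.02,-0.0394,0],[0,0,2.5]],
    [1,[0.02,-0.0394,0],[0,0,2.5]],
    [1,[0.02,-0.0394,0],[0,0,2.5]],
    [1,[0.02,-0.0394,0],[0,0,2.5]],
    [1,[0.02,-0.0394,0],[0,0,2.5]],
    [1,[0.02,-0.0394,0],[0,0,2.5]],
    [1,[0.02,-0.0394,0],[0,0,2.5]],
    [1,[0.02,-0.0394,0],[0,0,2.5]],
    [1,[0.02,-0.0394,0],[0,0,2.5]],
    [1,[0.02,-0.0394,0],[0,0,2.5]]
  ],
  "newtons": 40
}}

```text
t: 1.4
position: [0.4701, 0.0251, 0.2483]
eef_rot: [-0.148, 3.138, 0.0]
contact_force: [0.6, 1.1, -0.4]
opening: 0.0852
gripper_force: 0.0
```

Request:
{"api": "step_arm", "payload": {
  "increments": [
    [1,[0.02,-0.0394,0],[0,0,2.5]],
    [1,[0.02,-0.0394,0],[0,0,2.5]],
    [1,[0.02,-0.0394,0],[0,0,2.5]],
    [1,[0.02,-0.0394,0],[0,0,2.5]],
    [1,[0,0,0],[0,0,0]],
    [1,[0,0,0],[0,0,0]]
  ]
}}

```text
t: 2.0
position: [0.5496, -0.1312, 0.2477]
eef_rot: [0.416, -3.113, -0.001]
contact_force: [-0.5, 0.2, -0.4]
opening: 0.0855
gripper_force: 0.0
```

```bash
cat > st.py <<'E'
from h import *
st=monitor.read_state();M=R.from_rotvec(st["eef_rot"]).as_matrix()
print(round(st["t"],2),st["position"].round(4),"yaw",np.degrees(np.arctan2(M[1,1],M[0,1])).round(2),"z",M[:,2].round(3),"F",st["contact_force"].round(1),"open",round(st["opening"],4),"grip",round(st["gripper_force"],1),"q",st["q"].round(2))
E
python3 st.py
```

```text
2.0 [ 0.5496 -0.1312  0.2477] yaw 105.23 z [-0.001  0.001 -1.   ] F [-0.5  0.2 -0.4] open 0.0855 grip 0.0 q [-0.44  0.41  1.26  0.    1.48 -2.28]
```

Request:
{"api": "step_arm", "payload": {
  "increments": [
    [1,[0.0004,0.0006,-0.03],[0,0,0]],
    [1,[0,0,-0.04],[0,0,0]],
    [1,[0,0,-0.04],[0,0,0]],
    [1,[0,0,-0.03],[0,0,0]],
    [1,[0,0,-0.022],[0,0,0]],
    [1,[0,0,0],[0,0,0]],
    [0,[0,0,0],[0,0,0]],
    [0,[0,0,0],[0,0,0]],
    [0,[0,0,0],[0,0,0]],
    [0,[0,0,0],[0,0,0]],
    [0,[0,0,0],[0,0,0]],
    [0,[0,0,0],[0,0,0]]
  ]
}}

```text
t: 3.2
position: [0.5504, -0.1303, 0.087]
eef_rot: [-0.418, 3.112, -0.002]
contact_force: [-0.4, -0.7, 4.5]
opening: 0.0143
gripper_force: 39.0
```

Request:
{"api": "step_arm", "payload": {
  "increments": [
    [0,[0,0,0],[0,0,0]],
    [0,[0,0,0],[0,0,0]],
    [0,[0,0,0],[0,0,0]],
    [0,[0,0,0],[0,0,0]]
  ]
}}

```text
t: 3.6
position: [0.5505, -0.1303, 0.0869]
eef_rot: [-0.418, 3.112, -0.001]
contact_force: [0.3, 0.0, 5.7]
opening: 0.0144
gripper_force: 39.1
```

```bash
python3 st.py; python3 -c "
from h import *
s,P=snap('side');np.savez('side1.npz',P=P);save('side1.png',s['frame'][150:220,215:285],8)"
```

```text
3.6 [ 0.5505 -0.1303  0.0869] yaw 105.32 z [ 0.001 -0.001 -1.   ] F [0.3 0.  5.7] open 0.0144 grip 39.1 q [-0.44  0.57  1.48 -0.    1.09 -2.28]
```

View pics/side1.png

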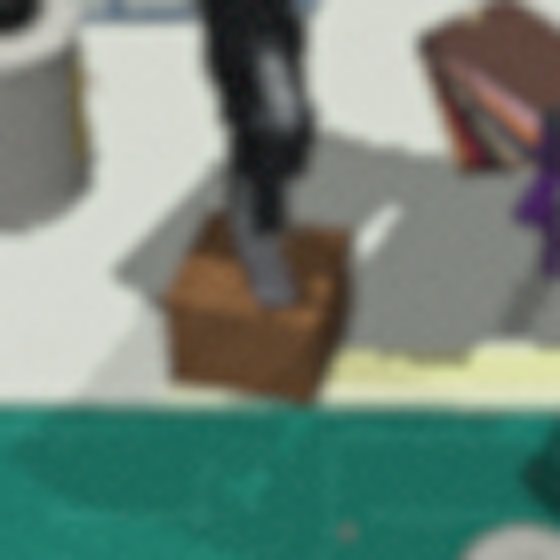

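The picture shows the fingers closed on the head at (265,110) and the bar below them at (265,270). Lifting and carrying it over.

Request:
{"api": "step_arm", "payload": {
  "increments": [
    [0,[0,0,0.005],[0,0,0]],
    [0,[0,0,0.01],[0,0,0]],
    [0,[0,0,0.02],[0,0,0]],
    [0,[0,0,0.025],[0,0,0]],
    [0,[0,0,0.025],[0,0,0]],
    [0,[0,0,0.015],[0,0,0]],
    [0,[0,0,0],[0,0,0]],
    [0,[-0.0005,0.005,0],[0,0,0]],
    [0,[-0.001,0.015,0],[0,0,0]],
    [0,[-0.0015,0.025,0],[0,0,0]],
    [0,[-0.0025,0.035,0],[0,0,0]],
    [0,[-0.0025,0.04,0],[0,0,0]]
  ]
}}

```text
t: 4.85
position: [0.5412, -0.0082, 0.1853]
eef_rot: [0.417, -3.112, -0.002]
contact_force: [0.5, 0.7, -2.3]
opening: 0.0144
gripper_force: 39.1
```

Request:
{"api": "step_arm", "payload": {
  "increments": [
    [0,[-0.003,0.04,0],[0,0,0]],
    [0,[-0.003,0.04,0],[0,0,0]],
    [0,[-0.002,0.035,0],[0,0,0]],
    [0,[-0.002,0.03,0],[0,0,0]],
    [0,[-0.0015,0.025,0],[0,0,0]],
    [0,[-0.001,0.015,0],[0,0,0]],
    [0,[0,0.007,0],[0,0,0]],
    [0,[0,0,0],[0,0,0]],
    [0,[0,0,0],[0,0,0]]
  ]
}}

```text
t: 5.75
position: [0.5296, 0.1812, 0.1861]
eef_rot: [0.418, -3.113, 0.0]
contact_force: [0.3, 0.4, -1.3]
opening: 0.0144
gripper_force: 39.1
```

```bash
python3 st.py; python3 -c "
from h import *
s,P=snap('side');np.savez('side2.npz',P=P,f=s['frame']);a=s['frame'][180:280,200:300]
t,Q=snap('top');np.savez('top2.npz',P=Q,f=t['frame']);b=t['frame'][140:215,130:205]
save('s2.png',np.hstack([cv2.resize(a,(400,400),interpolation=cv2.INTER_CUBIC),cv2.resize(b,(400,400),interpolation=cv2.INTER_CUBIC)]))"
```

```text
5.75 [0.5296 0.1812 0.1861] yaw 105.28 z [-0. -0. -1.] F [ 0.3  0.4 -1.3] open 0.0144 grip 39.1 q [ 0.12  0.45  1.37 -0.    1.32 -1.72]
```

View pics/s2.png

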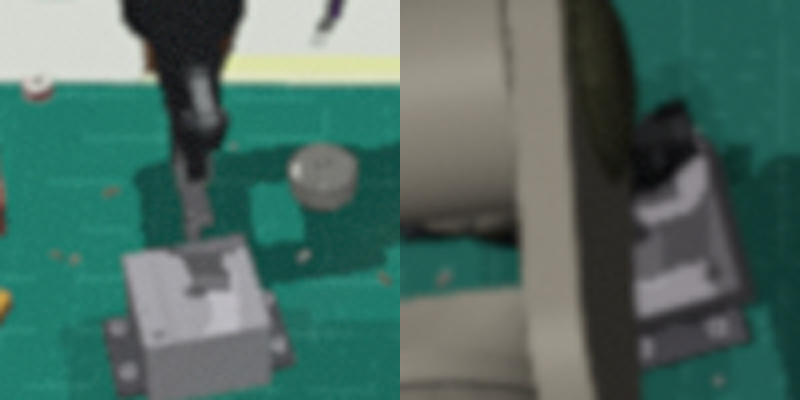

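Left (side): the gripper holds the gauge, bar at crop (193,195), rod tip at about (200,235), above the block. Right (top): the arm covers it. I'll take the rod's axis from the side depth.

Run:
```python
from h import *
d=np.load("side2.npz");P=d["P"];f=d["f"]
m=(np.linalg.norm(P[...,:2]-[.53,.181],axis=-1)<.05)&(P[...,2]>.085)&(P[...,2]<.165)
for v in range(215,245):
    u=np.where(m[v])[0]
    if len(u): p=P[v,u]; print(v,u.min(),u.max(),np.median(p,0).round(4), (p[:,0].min()).round(4),(p[:,0].max()).round(4))
print(cv2.cvtColor(f,cv2.COLOR_RGB2GRAY)[222:262:1,238:260])
```

```text
217 242 242 [0.5464 0.1496 0.1582] 0.5464 0.5464
220 243 243 [0.5428 0.1639 0.1611] 0.5428 0.5428
221 243 243 [0.5433 0.1604 0.1541] 0.5433 0.5433
224 244 244 [0.539  0.1819 0.1642] 0.539 0.539
225 244 244 [0.5388 0.186  0.1647] 0.5388 0.5388
226 244 250 [0.5311 0.1868 0.1621] 0.5235 0.5393
227 245 250 [0.5299 0.1886 0.1602] 0.5234 0.5363
228 245 250 [0.5296 0.193  0.1611] 0.5232 0.5367
229 246 251 [0.527  0.1953 0.1599] 0.5204 0.5335
230 246 251 [0.5268 0.1994 0.1603] 0.5204 0.5331
231 246 251 [0.5265 0.2039 0.1613] 0.5202 0.5332
232 246 252 [0.5252 0.206  0.16  ] 0.5177 0.5349
233 246 252 [0.5249 0.2107 0.1611] 0.5174 0.5352
234 246 252 [0.5246 0.2122 0.159 ] 0.5172 0.5352
235 246 252 [0.5249 0.2131 0.1565] 0.5176 0.5356
236 246 250 [0.5273 0.214  0.1538] 0.5223 0.5356
237 246 249 [0.5315 0.1848 0.1199] 0.5275 0.5359
238 246 249 [0.5317 0.1819 0.1132] 0.528 0.5361
239 247 249 [0.5303 0.1861 0.1137] 0.5277 0.533
240 248 248 [0.5306 0.1841 0.1078] 0.5306 0.5306
[[ 60  60  61  59  63  73  90  88  62  34  24  28  32  50  69  71  61  63
   58  58  61  58]
 [ 60  65  60  60  65  71  87  
[... 2896 characters left out ...]
4 131 140 156 178 186 187 186
  187 188 185 177]
 [165 164 159 159 163 163 166 165 162 157 158 156 158 163 173 183 188 188
  188 189 187 177]
 [165 162 159 160 161 164 162 162 163 161 161 162 161 164 168 183 186 186
  187 187 185 178]
 [166 162 160 158 160 163 165 162 166 164 163 162 163 162 168 180 187 187
  186 186 182 174]
 [165 163 161 157 160 162 163 164 165 164 163 161 163 162 169 180 188 188
  187 187 185 176]
 [165 164 163 158 159 161 164 165 162 163 160 162 162 162 168 179 186 188
  187 186 187 180]
 [165 165 163 161 157 160 162 163 163 163 160 163 162 163 171 182 185 187
  187 188 186 179]
 [164 163 162 158 158 160 162 163 166 162 164 159 163 168 178 185 186 188
  187 188 185 174]]
```

Request:
{"api": "step_arm", "payload": {
  "increments": [
    [0,[0.0005,0.002,0],[0,0,0]],
    [0,[0,0.0022,0],[0,0,0]],
    [0,[0,0,-0.01],[0,0,0]],
    [0,[0,0,-0.015],[0,0,0]],
    [0,[0,0,-0.01],[0,0,0]],
    [0,[0,0,-0.003],[0,0,0]],
    [0,[0,0,0],[0,0,0]],
    [0,[0,0,0],[0,0,0]]
  ]
}}

```text
t: 6.65
position: [0.5303, 0.1862, 0.1487]
eef_rot: [-0.419, 3.113, -0.0]
contact_force: [-0.0, 0.2, -1.5]
opening: 0.0145
gripper_force: 39.1
```

```bash
python3 st.py; python3 -c "
from h import *
s,P=snap('side');a=s['frame'][215:275,215:275]
save('s3.png',a,9)"
```

```text
6.65 [0.5303 0.1862 0.1487] yaw 105.32 z [ 0.001  0.    -1.   ] F [-0.   0.2 -1.5] open 0.0145 grip 39.1 q [ 0.13  0.49  1.42 -0.    1.23 -1.71]
```

View pics/s3.png

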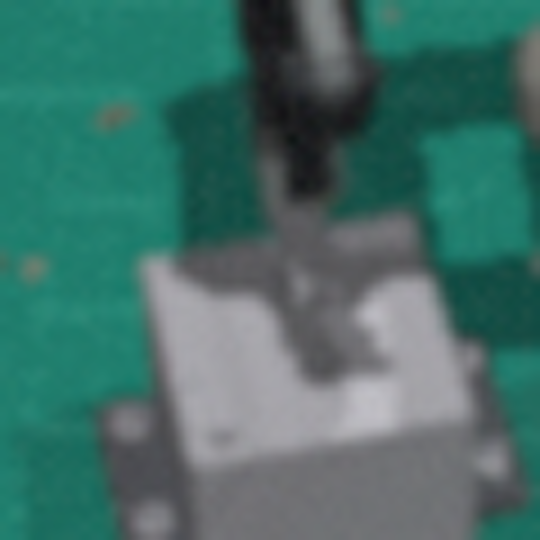

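The picture shows the rod in its own shadow above the hole, which is at about (303,341). The tip isn't clearly distinct, so I'll go on by feel. The unloaded force reads about -1.5 N.

Request:
{"api": "step_arm", "payload": {
  "increments": [
    [0,[0,-0.0004,-0.003],[0,0,0]],
    [0,[0,0,-0.002],[0,0,0]],
    [0,[0,0,-0.001],[0,0,0]],
    [0,[0,0,-0.001],[0,0,0]],
    [0,[0,0,0],[0,0,0]]
  ]
}}

```text
t: 7.2
position: [0.53, 0.1857, 0.1412]
eef_rot: [0.419, -3.113, -0.0]
contact_force: [1.0, -0.5, -2.2]
opening: 0.0142
gripper_force: 39.1
```

Request:
{"api": "step_arm", "payload": {
  "increments": [
    [0,[0,0,-0.001],[0,0,0]],
    [0,[0,0,-0.001],[0,0,0]],
    [0,[0,0,0],[0,0,0]]
  ]
}}

```text
t: 7.5
position: [0.53, 0.1857, 0.1392]
eef_rot: [0.419, -3.113, -0.0]
contact_force: [0.3, -0.8, -1.3]
opening: 0.0146
gripper_force: 39.1
```

Request:
{"api": "step_arm", "payload": {
  "increments": [
    [0,[0,0,-0.0015],[0,0,0]],
    [0,[0,0,-0.0015],[0,0,0]],
    [0,[0,0,0],[0,0,0]]
  ]
}}

```text
t: 7.8
position: [0.53, 0.1857, 0.1361]
eef_rot: [0.419, -3.113, 0.0]
contact_force: [-0.3, -0.3, -2.2]
opening: 0.0142
gripper_force: 39.1
```

Request:
{"api": "step_arm", "payload": {
  "increments": [
    [0,[0,0,-0.0015],[0,0,0]],
    [0,[0,0,-0.0015],[0,0,0]],
    [0,[0,0,0],[0,0,0]]
  ]
}}

```text
t: 8.1
position: [0.5299, 0.1857, 0.1331]
eef_rot: [0.419, -3.113, 0.0]
contact_force: [-0.4, -0.5, -1.4]
opening: 0.0142
gripper_force: 39.1
```

Request:
{"api": "step_arm", "payload": {
  "increments": [
    [0,[0,0,-0.003],[0,0,0]],
    [0,[0,0,-0.003],[0,0,0]],
    [0,[0,0,-0.003],[0,0,0]],
    [0,[0,0,-0.003],[0,0,0]],
    [0,[0,0,-0.002],[0,0,0]],
    [0,[0,0,0],[0,0,0]]
  ]
}}

```text
t: 8.7
position: [0.5299, 0.1857, 0.119]
eef_rot: [0.419, -3.113, 0.0]
contact_force: [-0.8, -0.2, -2.2]
opening: 0.0144
gripper_force: 39.1
```

Request:
{"api": "step_arm", "payload": {
  "increments": [
    [0,[0,0,-0.0006],[0,0,0]],
    [0,[0,0,-0.0006],[0,0,0]],
    [0,[0,0,-0.0006],[0,0,0]],
    [0,[0,0,0],[0,0,0]]
  ]
}}

```text
t: 9.1
position: [0.5301, 0.1857, 0.1175]
eef_rot: [0.419, -3.113, 0.0]
contact_force: [0.4, -0.8, -1.1]
opening: 0.0146
gripper_force: 39.1
```

Request:
{"api": "step_arm", "payload": {
  "increments": [
    [0,[0,0,-0.0005],[0,0,0]],
    [0,[0,0,-0.0005],[0,0,0]],
    [0,[0,0,0],[0,0,0]]
  ]
}}

```text
t: 9.4
position: [0.53, 0.1857, 0.1165]
eef_rot: [0.419, -3.113, -0.0]
contact_force: [-0.2, 0.7, -1.6]
opening: 0.0144
gripper_force: 39.1
```

Request:
{"api": "step_arm", "payload": {
  "increments": [
    [0,[0,0,0],[0,0,0]],
    [0,[0,0,-0.0004],[0,0,0]],
    [0,[0,0,-0.0004],[0,0,0]],
    [0,[0,0,0],[0,0,0]]
  ],
  "newtons": 20
}}

```text
t: 9.8
position: [0.53, 0.1857, 0.1157]
eef_rot: [0.419, -3.113, 0.0]
contact_force: [-0.3, -0.6, -2.0]
opening: 0.0144
gripper_force: 39.1
```

Request:
{"api": "step_arm", "payload": {
  "increments": [
    [0,[0,0,-0.0005],[0,0,0]],
    [0,[0,0,-0.0005],[0,0,0]],
    [0,[0,0,0],[0,0,0]]
  ]
}}

```text
t: 10.1
position: [0.53, 0.1857, 0.1146]
eef_rot: [0.419, -3.113, 0.0]
contact_force: [0.1, -1.1, -1.0]
opening: 0.0142
gripper_force: 39.1
```

Request:
{"api": "step_arm", "payload": {
  "increments": [
    [0,[0,0,-0.0005],[0,0,0]],
    [0,[0,0,-0.0005],[0,0,0]],
    [0,[0,0,0],[0,0,0]]
  ]
}}

```text
t: 10.4
position: [0.53, 0.1857, 0.1136]
eef_rot: [0.419, -3.113, -0.0]
contact_force: [-0.1, -0.1, -1.3]
opening: 0.0144
gripper_force: 39.1
```

Request:
{"api": "step_arm", "payload": {
  "increments": [
    [0,[0,0,-0.0005],[0,0,0]],
    [0,[0,0,-0.0005],[0,0,0]],
    [0,[0,0,0],[0,0,0]]
  ]
}}

```text
t: 10.7
position: [0.5301, 0.1857, 0.1127]
eef_rot: [0.419, -3.113, 0.0]
contact_force: [-0.9, 0.9, -0.8]
opening: 0.0145
gripper_force: 39.1
```

Request:
{"api": "step_arm", "payload": {
  "increments": [
    [0,[0,0,-0.0005],[0,0,0]],
    [0,[0,0,-0.0005],[0,0,0]],
    [0,[0,0,0],[0,0,0]]
  ]
}}

```text
t: 11.0
position: [0.53, 0.1857, 0.1116]
eef_rot: [0.419, -3.113, 0.0]
contact_force: [-0.1, -0.0, -1.4]
opening: 0.0144
gripper_force: 39.1
```

Request:
{"api": "step_arm", "payload": {
  "increments": [
    [0,[0,0,-0.0005],[0,0,0]],
    [0,[0,0,-0.0005],[0,0,0]],
    [0,[0,0,0],[0,0,0]]
  ]
}}

```text
t: 11.3
position: [0.5301, 0.1858, 0.1108]
eef_rot: [-0.419, 3.113, 0.0]
contact_force: [0.3, 0.1, -0.9]
opening: 0.0145
gripper_force: 39.2
```

Request:
{"api": "step_arm", "payload": {
  "increments": [
    [0,[0,0,-0.0005],[0,0,0]],
    [0,[0,0,-0.0005],[0,0,0]],
    [0,[0,0,0],[0,0,0]]
  ]
}}

```text
t: 11.6
position: [0.5305, 0.1858, 0.1106]
eef_rot: [-0.418, 3.112, 0.0]
contact_force: [-0.4, -0.4, 6.3]
opening: 0.0144
gripper_force: 39.9
```

Bottomed out at TCP z 0.1106. Pressing a little more and holding.

Request:
{"api": "step_arm", "payload": {
  "increments": [
    [0,[0,0,-0.0003],[0,0,0]],
    [0,[0,0,0],[0,0,0]],
    [0,[0,0,0],[0,0,0]]
  ]
}}

```text
t: 11.9
position: [0.5307, 0.1859, 0.1105]
eef_rot: [-0.418, 3.111, 0.0]
contact_force: [0.1, 0.2, 7.2]
opening: 0.0144
gripper_force: 40.1
```

Request:
{"api": "step_arm", "payload": {
  "increments": [
    [0,[0,0,-0.0003],[0,0,0]],
    [0,[0,0,0],[0,0,0]],
    [0,[0,0,0],[0,0,0]],
    [0,[0,0,0],[0,0,0]],
    [0,[0,0,0],[0,0,0]],
    [0,[0,0,0],[0,0,0]],
    [0,[0,0,0],[0,0,0]],
    [0,[0,0,0],[0,0,0]],
    [0,[0,0,0],[0,0,0]],
    [0,[0,0,0],[0,0,0]]
  ]
}}

```text
t: 12.9
position: [0.5308, 0.1859, 0.1105]
eef_rot: [-0.418, 3.111, 0.0]
contact_force: [-1.5, 0.2, 9.1]
opening: 0.0144
gripper_force: 40.2
```

Stage 1 pressed at about 10 N for a second. Now I'll unload and open the fingers to about 36 mm, clear of the head.

Request:
{"api": "step_arm", "payload": {
  "increments": [
    [0,[0,0,0.0008],[0,0,0]],
    [0,[0,0,0.0004],[0,0,0]],
    [0,[0,0,0],[0,0,0]],
    [0.3,[0,0,0],[0,0,0]],
    [0.42,[0,0,0],[0,0,0]],
    [0.42,[0,0,0],[0,0,0]],
    [0.42,[0,0,0],[0,0,0]],
    [0.42,[0,0,0],[0,0,0]]
  ]
}}

```text
t: 13.7
position: [0.53, 0.1857, 0.1102]
eef_rot: [0.419, -3.113, 0.0]
contact_force: [1.1, 0.9, -0.2]
opening: 0.0362
gripper_force: 0.0
```

```bash
python3 st.py; python3 -c "
from h import *
s,P=snap('side');np.savez('side4.npz',P=P);a=s['frame'][205:275,210:280]
save('s4.png',a,8)"
```

```text
13.7 [0.53   0.1857 0.1102] yaw 105.32 z [-0. -0. -1.] F [ 1.1  0.9 -0.2] open 0.0362 grip 0.0 q [ 0.13  0.54  1.47 -0.    1.14 -1.71]
```

View pics/s4.png

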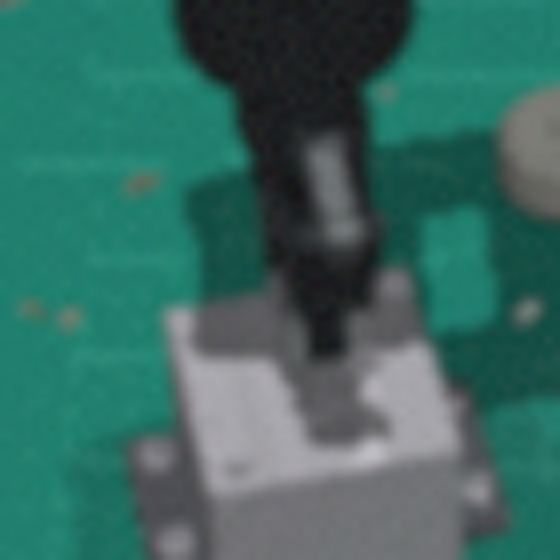

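The near finger is open at about (325,330), with the rod standing behind it. Going down onto the wings.

Request:
{"api": "step_arm", "payload": {
  "increments": [
    [0.42,[0,0,-0.003],[0,0,0]],
    [0.42,[0,0,-0.002],[0,0,0]],
    [0.42,[0,0,-0.001],[0,0,0]],
    [0.42,[0,0,-0.001],[0,0,0]],
    [0.42,[0,0,-0.001],[0,0,0]],
    [0.42,[0,0,0],[0,0,0]]
  ]
}}

```text
t: 14.35
position: [0.53, 0.1857, 0.1022]
eef_rot: [0.419, -3.113, -0.0]
contact_force: [-0.3, 0.4, -0.4]
opening: 0.0363
gripper_force: 0.0
```

Request:
{"api": "step_arm", "payload": {
  "increments": [
    [0.42,[0,0,-0.001],[0,0,0]],
    [0.42,[0,0,-0.001],[0,0,0]],
    [0.42,[0,0,-0.001],[0,0,0]],
    [0.42,[0,0,-0.001],[0,0,0]],
    [0.42,[0,0,0],[0,0,0]]
  ]
}}

```text
t: 14.85
position: [0.5301, 0.1857, 0.0983]
eef_rot: [-0.419, 3.113, -0.0]
contact_force: [-0.4, -0.1, 1.4]
opening: 0.0357
gripper_force: 0.6
```

Request:
{"api": "step_arm", "payload": {
  "increments": [
    [0.42,[0,0,-0.001],[0,0,0]],
    [0.42,[0,0,-0.001],[0,0,0]],
    [0.42,[0,0,-0.001],[0,0,0]],
    [0.42,[0,0,0],[0,0,0]]
  ]
}}

```text
t: 15.25
position: [0.53, 0.1857, 0.0951]
eef_rot: [0.419, -3.113, -0.0]
contact_force: [0.4, -0.6, 1.1]
opening: 0.0359
gripper_force: 0.5
```

Request:
{"api": "step_arm", "payload": {
  "increments": [
    [0.42,[0,0,-0.001],[0,0,0]],
    [0.42,[0,0,-0.001],[0,0,0]],
    [0.42,[0,0,-0.001],[0,0,0]],
    [0.42,[0,0,-0.001],[0,0,0]],
    [0.42,[0,0,-0.001],[0,0,0]],
    [0.42,[0,0,0],[0,0,0]]
  ]
}}

```text
t: 15.85
position: [0.53, 0.1857, 0.0901]
eef_rot: [0.419, -3.113, -0.0]
contact_force: [1.0, -0.8, 1.0]
opening: 0.0361
gripper_force: 0.5
```

Request:
{"api": "step_arm", "payload": {
  "increments": [
    [0.42,[0,0,-0.001],[0,0,0]],
    [0.42,[0,0,-0.001],[0,0,0]],
    [0.42,[0,0,0],[0,0,0]]
  ]
}}

```text
t: 16.15
position: [0.53, 0.1857, 0.0882]
eef_rot: [0.419, -3.113, 0.0]
contact_force: [0.3, -0.0, 2.0]
opening: 0.0359
gripper_force: 0.6
```

Request:
{"api": "step_arm", "payload": {
  "increments": [
    [0.42,[0,0,-0.001],[0,0,0]],
    [0.42,[0,0,0],[0,0,0]]
  ]
}}

```text
t: 16.35
position: [0.53, 0.1857, 0.0872]
eef_rot: [0.419, -3.113, 0.0]
contact_force: [0.0, 0.3, 1.6]
opening: 0.0358
gripper_force: 0.7
```

Request:
{"api": "step_arm", "payload": {
  "increments": [
    [0.42,[0,0,-0.001],[0,0,0]],
    [0.42,[0,0,-0.001],[0,0,0]],
    [0.42,[0,0,0],[0,0,0]]
  ]
}}

```text
t: 16.65
position: [0.53, 0.1857, 0.0851]
eef_rot: [0.419, -3.113, 0.0]
contact_force: [0.3, -0.9, 1.0]
opening: 0.0359
gripper_force: 0.6
```

Request:
{"api": "step_arm", "payload": {
  "increments": [
    [0.42,[0,0,-0.0007],[0,0,0]],
    [0.42,[0,0,0],[0,0,0]]
  ]
}}

```text
t: 16.85
position: [0.5301, 0.1857, 0.0846]
eef_rot: [0.419, -3.113, -0.0]
contact_force: [0.2, -1.2, 1.5]
opening: 0.0355
gripper_force: 0.7
```

Request:
{"api": "step_arm", "payload": {
  "increments": [
    [0.42,[0,0,-0.0008],[0,0,0]],
    [0.42,[0,0,0],[0,0,0]]
  ]
}}

```text
t: 17.05
position: [0.5302, 0.1857, 0.0841]
eef_rot: [-0.419, 3.113, -0.0]
contact_force: [0.3, -0.9, 4.2]
opening: 0.0357
gripper_force: 2.2
```

Request:
{"api": "step_arm", "payload": {
  "increments": [
    [0.42,[0,0,-0.0006],[0,0,0]],
    [0.42,[0,0,0],[0,0,0]]
  ]
}}

```text
t: 17.25
position: [0.5302, 0.1858, 0.084]
eef_rot: [-0.419, 3.113, -0.0]
contact_force: [-1.5, -1.2, 10.3]
opening: 0.036
gripper_force: 4.8
```

Request:
{"api": "step_arm", "payload": {
  "increments": [
    [0.42,[0,0,0],[0,0,0]],
    [0.42,[0,0,0],[0,0,0]],
    [0.42,[0,0,0],[0,0,0]],
    [0.42,[0,0,0],[0,0,0]],
    [0.42,[0,0,0],[0,0,0]],
    [0.42,[0,0,0],[0,0,0]],
    [0.42,[0,0,0],[0,0,0]],
    [0.42,[0,0,0],[0,0,0]],
    [0.42,[0,0,0],[0,0,0]],
    [0.42,[0,0,0],[0,0,0]],
    [0.42,[0,0,0],[0,0,0]],
    [0.42,[0,0,0],[0,0,0]]
  ]
}}

```text
t: 18.45
position: [0.5302, 0.1858, 0.084]
eef_rot: [-0.419, 3.113, -0.0]
contact_force: [-1.2, -1.7, 8.6]
opening: 0.0361
gripper_force: 4.7
```

Bar held at about 9 N for 1.2 s. Now I'll retreat straight up and check.

Request:
{"api": "step_arm", "payload": {
  "increments": [
    [0.42,[0,0,0.002],[0,0,0]],
    [0.42,[0,0,0.003],[0,0,0]],
    [0.42,[0,0,0.01],[0,0,0]],
    [0.42,[0,0,0.02],[0,0,0]],
    [0.42,[0,0,0.03],[0,0,0]],
    [0.42,[0,0,0.03],[0,0,0]],
    [0.42,[0,0,0.03],[0,0,0]],
    [0.42,[0,0,0],[0,0,0]]
  ]
}}

```text
t: 19.25
position: [0.5313, 0.1861, 0.2128]
eef_rot: [-0.418, 3.106, 0.0]
contact_force: [0.5, 0.5, 0.2]
opening: 0.0356
gripper_force: 0.0
```

```bash
python3 st.py
python3 - <<'E'
from h import *
s,P=snap('side');a=s['frame'][205:275,210:280];save('s5.png',a,8)
q=P[205:275,210:280].reshape(-1,3);q=q[np.linalg.norm(q[:,:2]-[.53,.186],axis=1)<.045]
h=q[(q[:,2]>.1)&(q[:,2]<.13)];print("head",len(h),h.mean(0).round(4),np.percentile(h[:,2],95))
b=q[(q[:,2]>.0655)&(q[:,2]<.075)];print("bar",len(b),b.mean(0).round(4))
for lo,hi in((-.035,-.012),(.012,.035)):
    w=b[(b[:,1]-.186>lo)&(b[:,1]-.186<hi)];print(len(w),np.median(w,0).round(4))
t=q[(q[:,2]>.055)&(q[:,2]<.0645)];print("top",np.median(t,0).round(4))
E
```

```text
19.25 [0.5313 0.1861 0.2128] yaw 105.33 z [ 0.008  0.001 -1.   ] F [0.5 0.5 0.2] open 0.0356 grip 0.0 q [ 0.13  0.43  1.33  0.    1.38 -1.71]
head 44 [0.5314 0.1878 0.1121] 0.11829347137375593
bar 85 [0.5305 0.1935 0.0698]
14 [0.5424 0.1634 0.0688]
37 [0.5256 0.209  0.0696]
top [0.5257 0.1907 0.0615]
```

View pics/s5.png

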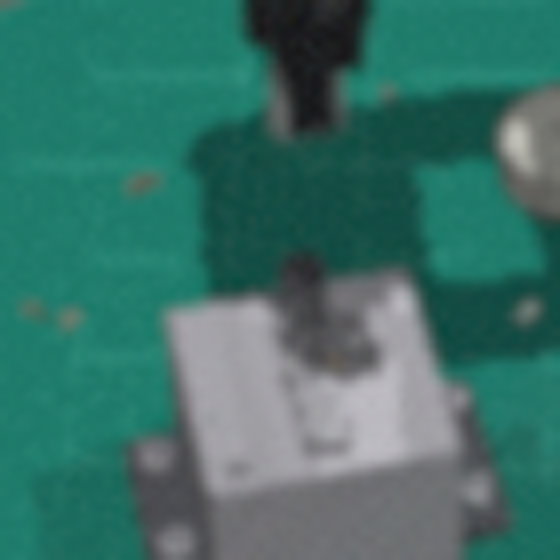

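The picture shows the gauge upright in the hole, head at (300,275), with the bar lying on the block down to (330,440) and the gripper clear above at (310,110). The wings measure 7 to 8 mm above the block's top, which fits an 8 mm bar lying flat. Handing in.

```bash
python3 -c "
from h import *
print(robot.hand_in())"
```

```text
the job is handed in; nothing more can be done
None
```

The job is handed in (no verdict came back): the gauge stands upright in the block's hole at about 31 mm depth (±2 mm), the head was pressed at about 10 N and the stop bar held flat at about 9 N, each for about a second, and the gripper is clear.

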